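# Seat an oak blank in the ratchet clamp and tighten to the click

### The arm

A 7-joint arm with a two-finger parallel gripper is mounted at the origin on the work surface. World frame = base frame: x ahead of the robot, y to its left, z up, the work surface at z = 0. Lengths are in m, angles in degrees, forces in N, time in s.
With the tool pointing down it reaches from about 0.425 to 1.025 m from the base axis. Payload 9.4 kg.
Tool frame: the origin (TCP) lies at the very end of the fingers, on their centre line; the grasp point (between the pads) lies bot.grip_depth behind it (bot.grip_depth is the distance from the TCP to the grasp point, in m); z points along the fingers, y is the direction in which the jaws open and shut (so a half turn about z gives the same grasp; the last joint's range is limited). The gripper opens to 93 mm and grips with 3 to 60 N. Pads are 15 mm wide; open, the fingers measure 128 mm over their backs; the gripper's body (75 mm by 188 mm) begins 65 mm behind the grasp point.
Start: joints at [-4.395, 34.337, -0.143, 91.639, 0.103, 54.024, -4.572], TCP at [0.725, -0, 0.219] pointing down, gripper open.
Joint ranges: [-147.43, 147.43], [-19.82, 112.94], [-74.19, 73.91], [6.32, 146.72], [-59.91, 239.91], [6.04, 106.73], [-150.56, 150.56]. Speed limits (degrees/s): [127.2, 127.2, 172.46, 172.46, 180, 180, 180].

### API

Orientations are given as [roll, pitch, yaw] about the fixed x, y, z axes, in that order (R = Rz(yaw) Ry(pitch) Rx(roll)).
In Python, from workcell import monitor, eyes, close_job, bot gives the robot as it stands. The module is installed in compiled form; this text tells all that it offers.
- The arm moves only by the tool move_arm, never from a script. Its argument "rows" is a list of rows, each a list of 6 numbers: the shift along the tool's x, y, z in m, then the turn, a rotation vector about the tool's x, y, z in degrees. A call has 1 to 20 rows; each row is the pose to reach, as a shift and turn from the pose measured when the call began, along the tool's axes at that moment; what a row does not reach only later rows make up. A row lasts 1/8 s, in which the tool goes at most 62.5 mm and 10.7 degrees, less where a joint would pass 70% of its speed; a pose out of reach is approached as far as the arm can. A call with a gripper value outside its range is refused whole. "hand" is the closure, from 0 (fully open) to 1 (shut), set as the call begins (left out, the last holds). The fingers move at their own pace and stop on an object; "squeeze" is the grip in N (left out, the last holds). Time passes only in rows, so rows that repeat a pose let the fingers close. It gives the time, the measured TCP pose, the force and the opening at its end, in the units of the state.
- monitor.get_obs(): the state, without advancing time (a new reading comes with each control period).
- eyes.capture(name): name is "scene" or "side" or "wrist"; returns (picture, depth): 420x560x3 uint8, red, green, blue; 420x560 float32, m along the optical axis (not along the pixel's ray), 0 where there is no reading.
- eyes.get_calibration(name): a dict with "fovy" (degrees; the focal length in pixels is half the picture's height over the tangent of half this angle, whatever the lens; pixels are square), "cx", "cy" (the principal point, pixels), "R" (3x3) and "t" (3): a world point X has camera coordinates R X + t; the wrist camera has in their place "hand_eye" (4x4, takes a point from camera to tool coordinates, whose origin is the TCP and whose axes are the flange's). Camera axes: x right, y down, z forward; pixel columns grow to the right and rows downward; lengths in m; the calibration is good to about 2 mm. A picture is of the moment at which its call begins: read the wrist's pose just before it. get_calibration takes no time and is no camera call.
- close_job(): hands the job in, once; it reports no verdict.
The state is a dict: "clock": time; "joint_positions": joint angles; "qvel": joint speeds; "joint_torque": joint torques, N m; "tcp_pos": TCP position; "tcp_rot": TCP orientation; "ft_force": force on the tool from outside, world axes, zero at the start; "wrist_torque": the same for the moment, N m; "width": opening from 0.0 (shut) to 1.0 (fully open).
Only numpy, scipy, OpenCV 4.12 (cv2) and the standard library are available. Lean on these libraries where they do the work, as an engineer would, in place of code of your own. Each camera call takes 0.05 s, during which the arm holds its last target. There are 200 camera calls.

### The job

Load the pale oak blank into the clamping jig: slide it lengthwise under the bridge, fully home against the red stop, without ramming the stop. Then turn the orange knob clockwise until its torque limiter slips and clicks, stop turning after one or two clicks, and let go, leaving the blank clamped fully home. Leave the dark bar and the other loose things alone.

Things in the scene. Friction and masses are not known exactly. Their poses are not given: they have to be found in the camera images.
- blank: Loose pale oak bar, 150 x 40 x 24 mm, 0.08 to 0.15 kg, same at both ends and both ways round; two thin black pencil lines across its top. Origin at the centre of its underside, x along its length, z up. It starts lying flat on the bench, left or right of the jig.
- jig: Clamping jig bolted to the bench, 130 mm high. Origin on the knob's vertical axis at bench level; x along the channel, from its open mouth to the stop, z up. The blank lies on the aluminium base plate: 12 mm thick, 92 mm wide, x = -150 to +60 mm. Blue bridge across at x = -17 to +17 mm, its underside 57 and top 79 mm above the bench, on posts at y = -42 to -29 and +29 to +42 mm.
- mouth (a point): Middle of the channel's open mouth, on top of the base plate, 54 mm from the knob's axis. Axes as the jig's. The steel channel walls stand 12 mm above the plate, 43 mm apart inside, from x = -35 to +40 mm of the jig; flared lead-ins widen them to about 60 mm at this point.
- stop: Rigid red stop block at the channel's end, 30 mm high above the plate, 56 mm wide. Origin at the bottom middle of the face that the blank's end must touch, 40 mm beyond the knob's axis. Axes as the jig's.
- home (a point): Where the blank's origin is when it is home: on the top of the jig's plate (12 mm above the bench), 35 mm from the knob's axis towards the mouth, 75 mm from the stop face. Axes as the jig's. A fixed point of the jig.
- pad: Black rubber pressure pad, 26 mm across, under the bridge on a steel spindle. Origin at the centre of its underside, on the knob's axis. It goes down 5 mm for each radian that the screw turns. It starts 3 to 9.5 mm above the top of a blank lying on the plate.
- knob_grip (a point): Point on the knob's axis, 119 mm above the bench, the height to grip. The orange knob: a disc 42 mm across (86 to 94 mm above the bench) and on it an upright bar 42 mm long, 14 mm thick, 94 to 130 mm above the bench, to be pinched across its thickness from above. x of this point runs along the bar, z up. The knob turns and keeps its height.
- collar (a point): Centre of the top of the dark steel collar under the knob, 59 mm across, with 12 tick marks 30 degrees apart. It turns with the screw. Turning the knob clockwise seen from above turns collar and screw and lowers the pad, at about 0.11 N m and without slip, for 0.6 to 2 rad (differs each time). The screw stays where the knob is let go.
- ratchet (a joint): How far the knob has slipped round against the collar, rad: 0 at the start, grows as it slips clockwise. When the pad presses the blank with 20 to 30 N the torque rises from about 0.11 to 0.26 N m and the knob slips: the torque then swings between about 0.12 and 0.26 N m, one click for each 0.52 rad of slip.
- dark_bar: Loose dark wooden bar of the same size as the blank, not wanted; to be left alone. Origin at the centre of its underside, x along its length.
- screwdriver: Red-handled screwdriver, 200 mm long, lying on the bench. Origin under its middle, x along it. Leave alone.
- hammer: Hammer with a wooden handle, 260 mm long. Origin under its middle, x along the handle. Leave alone.
- mug: Blue mug, 80 mm across, 90 mm high. Origin at the centre of its underside. Leave alone.
- glue: White bottle with red cap, 56 mm across, 160 mm high. Origin at the centre of its underside. Leave alone.
- tin: Steel tin with a yellow band, 72 mm across, 100 mm high. Origin at the centre of its underside. Leave alone.
There are look-alikes about, which are no part of the job. There is more than one size of the blank; the one meant has the size given above.

How it is judged (in metres and radians):
On the way, in this order (a step that is already met when the one before it is completed fails the run):
1. the blank lies in the jig, home against the stop (x of blank in the frame of home above -0.0015 m and y of blank in the frame of home between -0.003 and 0.003 m and z of blank in the frame of home between -0.003 and 0.003 m and angle between the x axis of blank and the x axis of jig, either way round below 0.06 rad and value of joint ratchet below 0.2 rad), for 0.2 s.
2. the pad presses the blank and the knob has clicked at least once (value of joint ratchet above 0.4 rad and contact force between pad and blank above 8 N), for 0.1 s.
At the end, for the whole second after the job is handed in: The blank lies at rest on the jig's plate, home within 1.5 mm of touching the stop, within 3 mm of the channel's middle and of its height and within 0.06 rad of its direction; the pad presses it with more than 8 N; the knob has slipped one or two clicks (0.4 to 1.3 rad) (all of step 2 and x of blank in the frame of home above -0.0015 m and y of blank in the frame of home between -0.003 and 0.003 m and z of blank in the frame of home between -0.003 and 0.003 m and angle between the x axis of blank and the x axis of jig, either way round below 0.06 rad and value of joint ratchet below 1.3 rad and linear speed of blank below 0.01 m/s).
It fails at once if the stop is rammed with more than 30 N (contact force between anything else and stop above 30 N).
It fails at once if the knob is clicked on past two clicks (1.3 rad) (value of joint ratchet above 1.3 rad).
It fails at once if a bystander is moved by more than 30 mm (distance of any of dark_bar, screwdriver, hammer, mug, glue, tin from where it was at the start of the episode above 0.03 m).
It also fails if it takes over 72 s, if anything falls off the work surface, if the arm or the gripper's body presses on something with over 40 N, if the wrist force passes 120 N, or if a joint passes its speed limit or range.

## Working session

There is one attempt and no reset: what is moved stays moved. The work goes in short steps, Python scripts to look and compute and a tool call to move; the robot and the scene stay as the last step left them, time stands still between calls to the robot, and variables do not carry over. Pictures are saved under pics/ and viewed, about 8 in all and at most 12, crops included, and the job is handed in when it is done.

Besides the shell and the picture viewer there is one more tool, called after "Request:" as name(argument=value, ...), one argument or row to a line, values as JSON. move_arm: Moves the arm, as the interface text tells. Its arguments: {"type":"object","properties":{"rows":{"type":"array","items":{"type":"array","items":{"type":"number"}}},"hand":{"type":"number"},"squeeze":{"type":"number"}},"required":["rows"]}

```bash
mkdir -p pics
cat > h.py <<'E'
import numpy as np, cv2
from scipy.spatial.transform import Rotation as Ro
from workcell import monitor, eyes, close_job, bot
def cal(n, obs=None):
    c=eyes.get_calibration(n); f=210/np.tan(np.radians(c["fovy"])/2)
    if n=="wrist":
        o=obs or monitor.get_obs(); T=np.eye(4)
        T[:3,:3]=Ro.from_euler('xyz',o["tcp_rot"],degrees=True).as_matrix(); T[:3,3]=o["tcp_pos"]
        M=T@np.array(c["hand_eye"]); Rwc=M[:3,:3]; C=M[:3,3]
    else:
        Rwc=np.array(c["R"]).T; C=-Rwc@np.array(c["t"])
    return f,c["cx"],c["cy"],Rwc,C
def ray(k,uv):
    f,cx,cy,R,C=k; uv=np.atleast_2d(uv).astype(float)
    d=np.c_[(uv[:,0]-cx)/f,(uv[:,1]-cy)/f,np.ones(len(uv))]@R.T
    return C,d
def plane(k,uv,z):
    C,d=ray(k,uv); return C+d*((z-C[2])/d[:,2])[:,None]
def dep(k,uv,D):
    C,d=ray(k,uv); uv=np.atleast_2d(uv).astype(int); return C+d*D[uv[:,1],uv[:,0]][:,None]
def proj(k,P):
    f,cx,cy,R,C=k; p=(np.atleast_2d(P)-C)@R; return np.c_[f*p[:,0]/p[:,2]+cx,f*p[:,1]/p[:,2]+cy]
def snap(n,tag):
    o=monitor.get_obs(); k=cal(n,o); p,D=eyes.capture(n)
    np.savez(f"{tag}.npz",p=p,D=D,k=np.array(k,dtype=object)); cv2.imwrite(f"pics/{tag}.png",p[:,:,::-1]); return p,D,k
def load(tag):
    z=np.load(tag+".npz",allow_pickle=True); return z["p"],z["D"],tuple(z["k"])
E
python3 - <<'E'
from h import *
o=monitor.get_obs(); print(o); print(bot.grip_depth)
for n in("scene","side","wrist"):
    p,D,k=snap(n,n+"0"); print(n,k[0],k[1],k[2],k[4],k[3][:,2],eyes.get_calibration(n).keys())
E
```

```text
{'clock': 0.0, 'joint_positions': array([-4.39440596, 34.38566968, -0.14436519, 91.68183148,  0.10371805,
       54.02423332, -4.57267474]), 'qvel': array([ 0.10997112,  0.08585628,  0.07746511, -0.02076069, -0.04204441,
        0.02403713,  0.03426012]), 'joint_torque': array([ 5.70884713e-04, -7.65060925e+01,  1.49801854e+00, -2.52344084e+01,
       -5.23842021e-02,  1.69115182e-02,  2.08527672e-04]), 'tcp_pos': array([ 7.24495729e-01, -3.95801489e-05,  2.17740176e-01]), 'tcp_rot': array([-1.79908868e+02,  9.60212179e-03,  9.00019378e+01]), 'ft_force': array([-0.01678324, -0.3258903 , -0.96399056]), 'wrist_torque': array([ 0.01580616, -0.034324  , -0.03184878]), 'width': 0.9996055442126477}
0.0188
scene 539.1423190602914 272.7666414995656 217.38572380610657 [1.61498014 0.1374841  1.41459272] [-0.64013038 -0.08342151 -0.76372374] dict_keys(['fovy', 'cx', 'cy', 'R', 't'])
side 499.74153730377594 276.5544601344497 203.6059407113089 [0.06655354 0.76735411 1.03376012] [ 0.3422007  -0.59735031 -0.72530772] dict_keys(['fovy', 'cx', 'cy', 'R', 't'])
wrist 350.51688539496706 270.99466603921815 211.11212448116996 [0.72355373 0.0676678  0.38333835] [-0.00321286 -0.24497635 -0.96952373] dict_keys(['fovy', 'cx', 'cy', 'hand_eye'])
```

View pics/scene0.png

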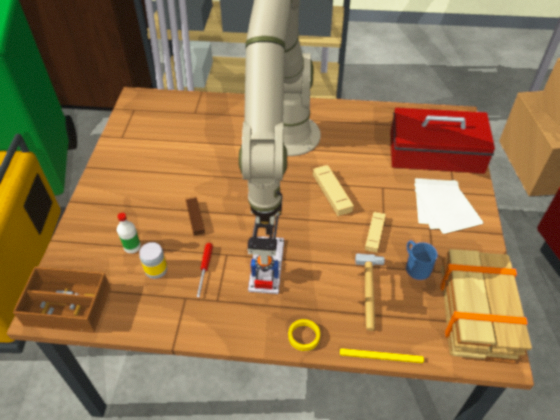

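View pics/side0.png

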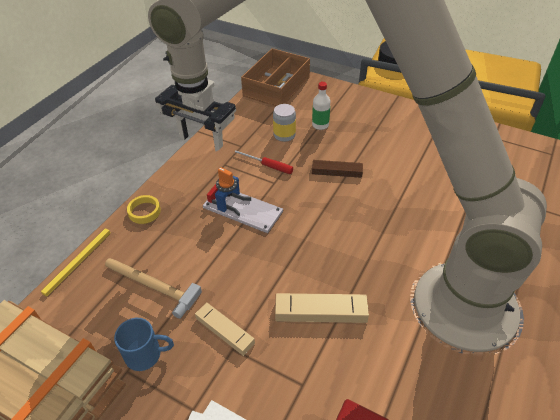

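The scene view shows two pale bars, at (333,190) and (376,231), plus the strapped planks at (485,300). The dark bar is at (195,216). The jig is at (266,265), with its red stop at (264,284) on the side away from the robot. In the side view the bars are at (321,308) and (225,328) and the jig at (240,208). I'll measure both bars and the jig next.

Run:
```python
from h import *
for n,seeds in(("scene0",[(333,190),(376,231)]),("side0",[(321,308),(225,328)])):
    p,D,k=load(n); hsv=cv2.cvtColor(p,cv2.COLOR_RGB2HSV)
    for s in seeds:
        print(n,s,hsv[s[1],s[0]], "depth pt",dep(k,s,D).round(4))
        f=p.copy(); m=np.zeros((422,562),np.uint8)
        cv2.floodFill(hsv.copy(),m,s,0,(3,40,22),(3,40,22),cv2.FLOODFILL_FIXED_RANGE|cv2.FLOODFILL_MASK_ONLY|(255<<8))
        m=cv2.morphologyEx(m[1:-1,1:-1],cv2.MORPH_CLOSE,np.ones((7,7)))
        c=max(cv2.findContours(m,0,2)[0],key=cv2.contourArea)[:,0]
        for z in(0.024,):
            P=plane(k,c,z); r=cv2.minAreaRect((P[:,:2]*1000).astype(np.float32)); print("  px",cv2.boundingRect(c),"rect mm",r)
    # jig crops
    hs={"orange":((5,170,120),(16,255,255)),"blue":((105,100,40),(125,255,255)),"red":((0,180,90),(3,255,255))}
    for c,(a,b) in hs.items():
        m=cv2.inRange(hsv,a,b); 
        q,l,st,ce=cv2.connectedComponentsWithStats(m)
        for i in range(1,q):
            if st[i,4]>25: print(c,st[i],ce[i].round(1))
def crop(n,x,y,w,h,s): 
    p=load(n)[0]; return cv2.resize(p[y:y+h,x:x+w,::-1],(w*s,h*s),interpolation=cv2.INTER_CUBIC)
a=crop("scene0",230,170,170,130,4); cv2.imwrite("pics/c1.png",a[:, :]);
```

```text
scene0 (333, 190) [ 25 103 244] depth pt [[0.3075 0.1824 0.0288]]
  px (315, 166, 37, 44) rect mm ((286.2861328125, 177.3457489013672), (211.19854736328125, 58.16378402709961), 26.71352195739746)
scene0 (376, 231) [ 25 103 244] depth pt [[0.4798 0.3297 0.0309]]
  px (367, 213, 18, 35) rect mm ((467.52923583984375, 328.15118408203125), (35.827457427978516, 148.38124084472656), 79.74932098388672)
orange [393 106  83   7 199] [434.  108.7]
orange [388 144  89  31 229] [422.6 166.1]
orange [116 210  11  11  52] [120.7 214.7]
orange [188 211   5  20  28] [190.  220.8]
orange [   9  239  102   96 2726] [ 63.4 299.4]
orange [198 239  17  31 111] [205.4 251.4]
orange [206 254   8  18  50] [209.3 262.4]
orange [438 263  79  40 624] [472.9 272.2]
orange [442 279  85  64 744] [476.1 319.6]
orange [488 357  28  11 145] [502.3 361. ]
blue [408 242  29  37 698] [420.8 260.2]
blue [251 259   5  17  53] [253.3 266.7]
blue [272 261   6  17  69] [275.2 268.6]
red [ 395  108   99   45 3354] [442.9 131.1]
red [ 392  142   98   31 1583] [439.6 160.5]
red [119 214   6   6  31] [121.6 216.6]
red [202 244   9  25 124] [206.2 256.1]
red [255 280  17   8 103] [263.1 283.8]
side0 (321, 308) [ 20  84 224] depth pt [[0.2891 0.1867 0.0341]]
  px (276, 293, 93, 22) rect mm ((296.1222229003906, 169.5333251953125), (212.95550537109375, 55.026214599609375), 26.994882583618164)
side0 (225, 328) [ 19  90 217] depth pt [[0.4599 0.3301 0.0251]]
  px (195, 303, 59, 48) rect mm ((466.8200988769531, 325.1758728027344), (38.34356689453125, 148.01187133789062), 79.33653259277344)
orange [218 167  16  20 222] [225.1 177.9]
orange [  0 306  40  39 379] [ 16.5 323.2]
orange [  11  338   84   82 1005] [ 51.9 380. ]
blue [215 184  24  28 236] [223.8 197.9]
blue [ 115  319   58   52 1361] [139.5 343.9]
red [319  82   7   8  47] [322.1  85.3]
red [262 158  31  16 221] [277.4 165.2]
red [207 185  10  17  72] [211.6 192.8]
red [337 400  46  20 362] [354.2 411.8]
```

View pics/c1.png

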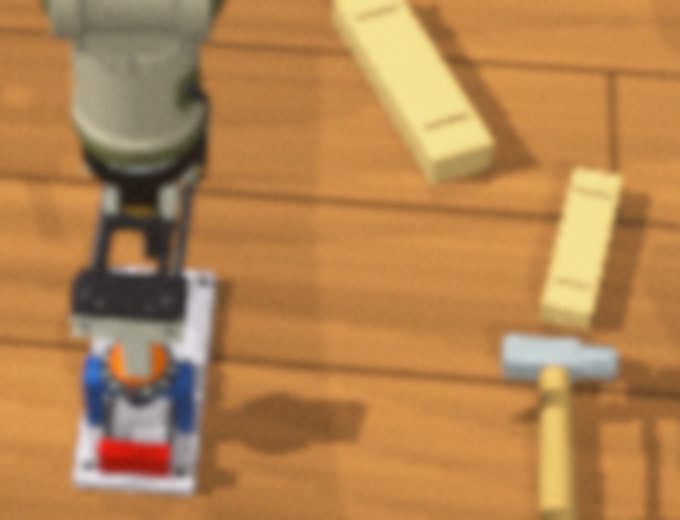

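View pics/wrist0.png

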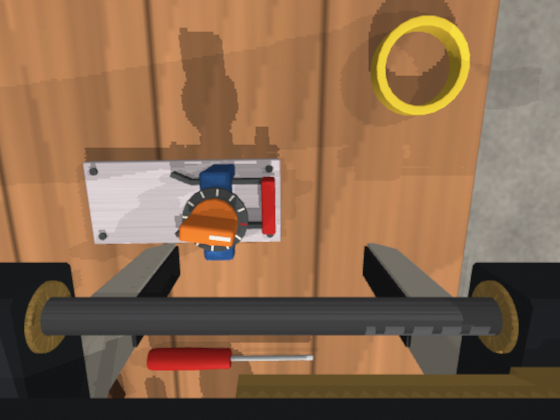

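The blank wanted is the bar at scene (376,231), which measures about 148x38 mm. The bar at (333,190) is about 211x57 mm and is a look-alike, as are the strapped planks at (485,300). The dark bar is at (195,216). In the wrist view the plate corners are near (85,163), (280,160), (280,242) and (95,243), with the knob at (212,222) and the stop at (268,205). Now I'll measure the jig.

Run:
```python
from h import *
p,D,k=load("wrist0"); hsv=cv2.cvtColor(p,cv2.COLOR_RGB2HSV)
m=cv2.inRange(hsv,(0,0,120),(180,70,255)); m[:,300:]=0; m[:140]=0; m[252:]=0; m[:,:70]=0
m=cv2.morphologyEx(m,cv2.MORPH_OPEN,np.ones((3,3)))
c=max(cv2.findContours(m,0,2)[0],key=cv2.contourArea)[:,0]
P=plane(k,c,.012); r=cv2.minAreaRect((P[:,:2]*1000).astype(np.float32)); print("plate",r,cv2.boundingRect(c))
h=cv2.convexHull(c); q=cv2.approxPolyDP(h,8,True)[:,0]; print(q.tolist(), plane(k,q,.012).round(4).tolist())
print("depth plate", dep(k,[(110,200),(130,180),(120,225)],D).round(4))
print("bench depth", dep(k,[(50,200),(330,150)],D).round(4))
m=cv2.inRange(hsv,(0,180,90),(4,255,255)); m[:150]=0;m[250:]=0;m[:,:240]=0;m[:,300:]=0
c=max(cv2.findContours(m,0,2)[0],key=cv2.contourArea)[:,0]; P=plane(k,c,.042); print("stop",cv2.minAreaRect((P[:,:2]*1000).astype(np.float32)),cv2.boundingRect(c))
# orange
m=cv2.inRange(hsv,(5,170,90),(18,255,255)); m[:150]=0;m[260:]=0;m[:,:170]=0;m[:,255:]=0
c=max(cv2.findContours(m,0,2)[0],key=cv2.contourArea)[:,0];print("orange",cv2.boundingRect(c))
print("knob top depth",dep(k,[(205,228),(200,226),(225,232)],D).round(4))
sd,Ds,ks=load("side0"); sc,Dc,kc=load("scene0")
print("stop side/scene px->plane .042", plane(ks,(211.6,190),.042),plane(kc,(263,282),.042))
```

```text
plate ((627.7543334960938, -16.498138427734375), (209.55264282226562, 92.53248596191406), 1.1880543231964111) (83, 159, 198, 85)
[[279, 159], [278, 241], [94, 242], [84, 162]] [[0.7308, 0.0304, 0.012], [0.7301, -0.0606, 0.012], [0.5242, -0.062, 0.012], [0.5246, 0.0272, 0.012]]
depth plate [[ 0.5473 -0.0139  0.0116]
 [ 0.5714  0.008   0.0118]
 [ 0.5561 -0.0417  0.0135]]
bench depth [[ 4.746e-01 -1.650e-02  2.000e-04]
 [ 7.862e-01  3.890e-02 -9.000e-04]]
stop ((719.2141723632812, -12.859790802001953), (12.554594993591309, 57.64171600341797), 0.8844925761222839) (261, 177, 14, 57)
orange (179, 199, 59, 48)
knob top depth [[ 0.6726 -0.0099  0.1287]
 [ 0.6686 -0.0088  0.1273]
 [ 0.6876 -0.0133  0.1282]]
stop side/scene px->plane .042 [[ 0.72205258 -0.01084661  0.042     ]] [[ 0.72198659 -0.01333059  0.042     ]]
```

Run:
```python
from h import *
p,D,k=load("wrist0"); cv2.imwrite("pics/j1.png",cv2.resize(p[140:270,70:300,::-1],None,fx=3.4,fy=3.4,interpolation=cv2.INTER_CUBIC))
```

```text
(no output)
```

View pics/j1.png

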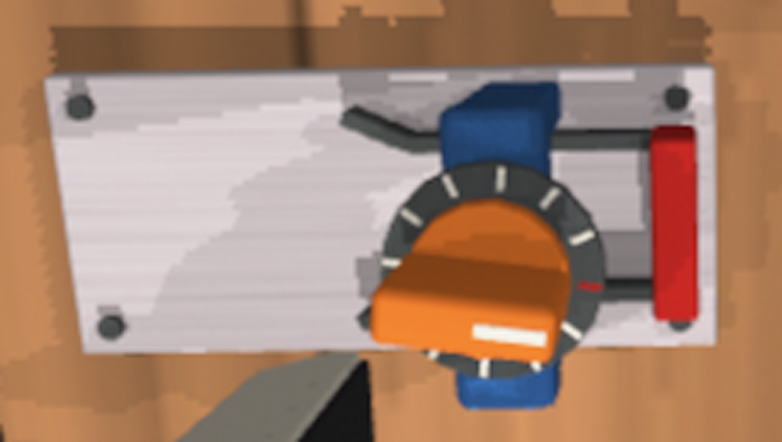

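The crop shows the knob bar close to the channel direction, the red stop to the right, and the mouth facing the robot. The jig axis comes out near (0.673,-0.016) with yaw about 1°. The plate measures 209.6x92.5 mm, its depth height is 12 mm and the knob top is 128 mm, which all match the text. Now I'll go and look at the blank close up, with tool yaw 170.

Request:
move_arm(
  rows=[
    [0.325,-0.245,0.018,0,0,-80],
    [0.325,-0.245,0.018,0,0,-80],
    [0.325,-0.245,0.018,0,0,-80],
    [0.325,-0.245,0.018,0,0,-80],
    [0.325,-0.245,0.018,0,0,-80],
    [0.325,-0.245,0.018,0,0,-80],
    [0.325,-0.245,0.018,0,0,-80],
    [0.325,-0.245,0.018,0,0,-80],
    [0.325,-0.245,0.018,0,0,-80],
    [0.325,-0.245,0.018,0,0,-80],
    [0.325,-0.245,0.018,0,0,-80],
    [0.325,-0.245,0.018,0,0,-80],
  ],
  hand=0,
)

```text
clock: 1.65
tcp_pos: [0.4798, 0.3247, 0.2002]
tcp_rot: [-180.0, -0.1, 169.9]
ft_force: [0.9, 0.3, -0.8]
width: 0.999
```

```bash
cat >> h.py <<'E'
def bar(k,p,z,roi=None):
    hsv=cv2.cvtColor(p,cv2.COLOR_RGB2HSV); m=cv2.inRange(hsv,(16,55,150),(30,150,255))
    if roi: mm=np.zeros_like(m); x,y,w,h=roi; mm[y:y+h,x:x+w]=m[y:y+h,x:x+w]; m=mm
    m=cv2.morphologyEx(cv2.morphologyEx(m,cv2.MORPH_OPEN,np.ones((3,3))),cv2.MORPH_CLOSE,np.ones((9,9)))
    cs=[c[:,0] for c in cv2.findContours(m,0,2)[0] if cv2.contourArea(c)>800]
    return [(cv2.boundingRect(c),cv2.minAreaRect((plane(k,c,z)[:,:2]*1000).astype(np.float32)),c) for c in cs]
E
python3 - <<'E'
from h import *
o=monitor.get_obs(); print(o["tcp_pos"],o["tcp_rot"],o["joint_positions"].round(1))
p,D,k=snap("wrist","wb1")
for b,r,c in bar(k,p,.024): print(b,r)
E
```

```text
[0.47978975 0.32468108 0.20021838] [-1.79977538e+02 -6.12665255e-02  1.69935150e+02] [-23.2  27.2 -23.4 111.1  14.9  44.7  24.9]
(251, 101, 43, 151) ((465.04644775390625, 327.1570129394531), (40.17727279663086, 148.60989379882812), 79.44876861572266)
(12, 0, 158, 136) ((321.3703308105469, 190.89480590820312), (146.4185791015625, 59.27378463745117), 27.03180503845215)
```

View pics/wb1.png

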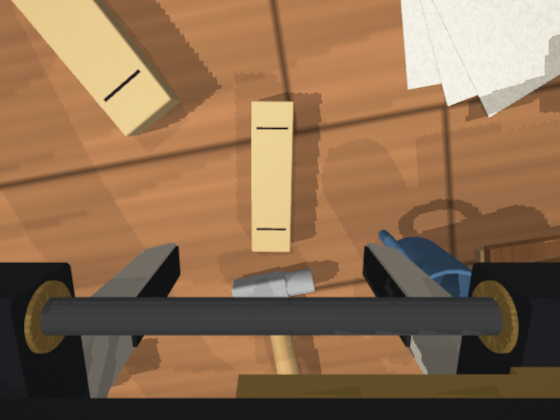

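The close view shows the blank at (271,177), with the hammer head just beyond its far end at (275,285) and the mug at (425,262). It measures 148.6x40.2 mm at (0.465,0.327) with axis -10.5°, which confirms the choice. I'll grip 45 mm behind the centre, on the end away from the hammer.

Request:
move_arm(
  rows=[
    [0.059,0,0.03,0,0,0.5],
    [0.059,0,0.08,0,0,0.5],
    [0.059,0,0.12,0,0,0.5],
    [0.059,0,0.15,0,0,0.5],
    [0.059,0,0.17,0,0,0.5],
    [0.059,0,0.185,0,0,0.5],
    [0.059,0,0.192,0,0,0.5],
    [0.059,0,0.195,0,0,0.5],
    [0.059,0,0.195,0,0,0.5],
    [0.059,0,0.195,0,0,0.5],
  ],
)

```text
clock: 2.95
tcp_pos: [0.4217, 0.3352, 0.0058]
tcp_rot: [180.0, -0.0, 169.4]
ft_force: [0.4, -0.0, -0.3]
width: 1.0
```

Request:
move_arm(
  rows=[
    [0,0,0,0,0,0],
    [0,0,0,0,0,0],
    [0,0,0,0,0,0],
    [0,0,0,0,0,0],
    [0,0,0,0,0,0],
    [0,0,0,0,0,0],
    [0,0,0,0,0,0],
  ],
  hand=1,
  squeeze=40,
)

```text
clock: 3.82
tcp_pos: [0.4217, 0.3352, 0.0058]
tcp_rot: [180.0, -0.0, 169.4]
ft_force: [0.4, 0.2, -0.6]
width: 0.426
```

```bash
cat >> h.py <<'E'
def to(x,y,z,yaw):
    o=monitor.get_obs(); R=Ro.from_euler('xyz',o["tcp_rot"],degrees=True); T=Ro.from_euler('xyz',[180,0,yaw],degrees=True)
    return np.r_[R.inv().apply(np.array([x,y,z])-o["tcp_pos"]).round(4),(R.inv()*T).as_rotvec(degrees=True).round(2)].tolist()
E
python3 -c "
from h import *
o=monitor.get_obs();print(o['tcp_pos'],o['tcp_rot'],o['width']*93,o['ft_force'],o['clock'])"
```

```text
[0.42169983 0.33522692 0.00581671] [ 1.79976797e+02 -3.21280220e-02  1.69445206e+02] 39.65911047522142 [ 0.38106219  0.20739349 -0.55090611] 3.825
```

Request:
move_arm(
  rows=[
    [0,0,-0.02,0,0,0],
    [0,0,-0.06,0,0,0],
    [0,0,-0.115,0,0,0],
    [-0.02,-0.04,-0.115,0,0,0],
    [-0.04,-0.09,-0.115,0,0,-4],
    [-0.06,-0.14,-0.115,0,0,-8],
    [-0.08,-0.19,-0.115,0,0,-11.6],
    [-0.1,-0.24,-0.115,0,0,-11.6],
    [-0.115,-0.29,-0.115,0,0,-11.6],
    [-0.131,-0.32,-0.115,0,0,-11.6],
    [-0.131,-0.335,-0.115,0,0,-11.6],
    [-0.131,-0.335,-0.115,0,0,-11.6],
    [-0.131,-0.335,-0.115,0,0,-11.6],
  ],
)

```text
clock: 5.45
tcp_pos: [0.489, -0.0166, 0.1207]
tcp_rot: [179.9, -0.0, -178.8]
ft_force: [0.5, -0.7, -1.1]
width: 0.428
```

Run:
```python
from h import *
o=monitor.get_obs(); print(o["tcp_pos"],o["tcp_rot"],o["width"]*93,o["joint_positions"].round(1),o["ft_force"])
p,D,k=load("wrist0")
s=plane(k,[(93.5,171.5),(102.4,236.2),(269.1,168.5),(270.3,235)],.014); print("screws",s.round(4).tolist(), s.mean(0))
for n in("scene","side","wrist"): snap(n,n+"1")
ims=[]
for n,(x,y,w,h) in(("scene1",(225,220,85,85)),("side1",(180,150,130,85))):
    p=load(n)[0]; ims.append(cv2.resize(p[y:y+h,x:x+w,::-1],(int(w*400/h*.88) if 0 else int(w*350/h),350),interpolation=cv2.INTER_CUBIC))
cv2.imwrite("pics/two.png",np.hstack(ims)[:, :800] if 0 else cv2.resize(np.hstack(ims),None,fx=.88,fy=.88))
print([i.shape for i in ims])
p,D,k=load("wrist1")
for b,r,c in bar(k,p,o["tcp_pos"][2]-.0058+.024): print(b,r)
```

```text
[ 0.48899321 -0.01663755  0.12072727] [ 1.79936337e+02 -1.71800684e-02 -1.78847745e+02] 39.84390770383189 [ 14.8  29.2 -26.9 126.1  26.   30.1  59.1] [ 0.47515744 -0.70484454 -1.07703672]
screws [[0.5345, 0.0174, 0.014], [0.5354, -0.0545, 0.014], [0.7203, 0.0207, 0.014], [0.7216, -0.0529, 0.014]] [ 0.62794282 -0.01731542  0.014     ]
[(350, 350, 3), (350, 535, 3)]
(230, 335, 83, 40) ((528.8543701171875, -15.577447891235352), (21.62153434753418, 39.274085998535156), 1.147051453590393)
(226, 214, 90, 83) ((478.187255859375, -16.834714889526367), (39.06508255004883, 39.288414001464844), 1.1533459424972534)
(524, 0, 36, 102) ((389.33441162109375, 91.30203247070312), (41.64201736450195, 11.97587776184082), 26.963682174682617)
```

View pics/two.png

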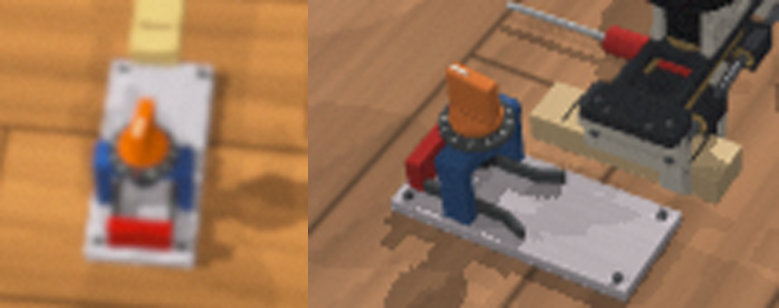

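Run:
```python
from h import *
S=3.6235
ps=np.array([(123,70),(205,73),(97,243),(181,247)])/S+[225,220]
p,D,k=load("scene1")
s=plane(k,ps-.4,.014); print("scene screws",s.round(4).tolist(),s.mean(0).round(4))
p2,D2,k2=load("side1")
pd=np.array([(663-308,214),(617-308,277),(405-308,197)])/S+[180,150]
s=plane(k2,pd-.4,.014); print("side screws",s.round(4).tolist(), "centre",((s[1]+0*s[0]+s[2]*0)).round(4))
for nm,(q,kk),roi in(("scene",(p,k),(235,225,60,80)),("side",(p2,k2),(195,180,120,60))):
    hsv=cv2.cvtColor(q,cv2.COLOR_RGB2HSV); m=cv2.inRange(hsv,(0,0,110),(180,65,255)); x,y,w,h=roi; mm=np.zeros_like(m); mm[y:y+h,x:x+w]=m[y:y+h,x:x+w]
    cs=[c for c in cv2.findContours(mm,0,2)[0] if cv2.contourArea(c)>30]; c=cv2.convexHull(np.vstack(cs))[:,0]
    print(nm,"plate",cv2.minAreaRect((plane(kk,c,.012)[:,:2]*1000).astype(np.float32)),cv2.boundingRect(c))
    for b,r,c in bar(kk,q,.139,(225,170,80,80) if nm=="scene" else None): print("bar",b,r)
for q,kk,pt in((p,k,None),(p2,k2,None)):
    hsv=cv2.cvtColor(q,cv2.COLOR_RGB2HSV); m=cv2.inRange(hsv,(16,50,120),(32,160,255)); 
    b=proj(kk,[[.53,-.0155,.139]])[0]; print("expected blank px",b, hsv[int(b[1]),int(b[0])])
m=cv2.inRange(cv2.cvtColor(p,cv2.COLOR_RGB2HSV),(16,50,150),(32,160,255)); mm=np.zeros_like(m); mm[205:237,245:290]=m[205:237,245:290]
c=max(cv2.findContours(mm,0,2)[0],key=cv2.contourArea)[:,0]
for v in range(c[:,1].min()+1,c[:,1].max(),3):
    xs=np.where(mm[v])[0]; print(v,plane(k,[(xs.min(),v),(xs.max(),v)],.139)[:,:2].round(4).tolist())
```

```text
scene screws [[0.5379, -0.0518, 0.014], [0.5339, 0.0227, 0.014], [0.7243, -0.0499, 0.014], [0.721, 0.0214, 0.014]] [ 0.6293 -0.0144  0.014 ]
side screws [[0.5359, -0.0568, 0.014], [0.5355, 0.0154, 0.014], [0.7225, 0.0207, 0.014]] centre [0.5355 0.0154 0.014 ]
scene plate ((632.2841186523438, -16.61322784423828), (213.994384765625, 97.73016357421875), 0.6230865716934204) (248, 237, 36, 57)
side plate ((627.8870849609375, -49.60688781738281), (211.2296142578125, 166.32809448242188), 1.0438240766525269) (203, 183, 83, 50)
bar (0, 300, 108, 120) ((715.79443359375, 627.7351684570312), (310.25909423828125, 173.01315307617188), 0.5454285740852356)
bar (275, 293, 94, 23) ((269.83026123046875, 238.49658203125), (190.56272888183594, 50.64643478393555), 27.046966552734375)
expected blank px [268.98252482 213.20070741] [ 23 111 234]
expected blank px [270.99382079 186.58468826] [135  28  37]
206 [[0.503, -0.0472], [0.4965, 0.0188]]
209 [[0.5146, -0.0362], [0.5096, 0.0138]]
212 [[0.5272, -0.0378], [0.5226, 0.0089]]
215 [[0.5395, -0.0363], [0.5349, 0.0102]]
218 [[0.5565, -0.0841], [0.5473, 0.0084]]
221 [[0.5639, -0.0363], [0.5593, 0.0097]]
224 [[0.5758, -0.0348], [0.5712, 0.011]]
227 [[0.5879, -0.0364], [0.5833, 0.0092]]
230 [[0.5995, -0.0349], [0.595, 0.0105]]
233 [[0.6111, -0.0334], [0.6066, 0.0118]]
```

The left half of the crop (scene) shows the blank pointing at the plate mouth. The right half (side) shows it held level behind the jig. The views put the jig centre line at y ≈ -0.016 at x = 0.628 with yaw 1.1°, and the estimates agree within about 2 mm. The flares can take up that much. I'll lower the blank behind the mouth.

Request:
move_arm(
  rows=[
    [0,-0.002,0.03,0,0,0],
    [0,-0.002,0.06,0,0,0],
    [0,-0.002,0.085,0,0,0],
    [0,-0.002,0.095,0,0,0],
    [0,-0.002,0.099,0,0,0],
    [0,-0.002,0.1,0,0,0],
    [0,-0.002,0.101,0,0,0],
    [0,-0.002,0.101,0,0,0],
  ],
)

```text
clock: 6.6
tcp_pos: [0.4895, -0.0188, 0.0202]
tcp_rot: [180.0, 0.0, -178.8]
ft_force: [-1.6, -0.8, -0.5]
width: 0.427
```

Request:
move_arm(
  rows=[
    [-0.005,0,0,0,0,0],
    [-0.01,0,0,0,0,0],
    [-0.015,0,0,0,0,0],
    [-0.02,0,0,0,0,0],
    [-0.025,0,0,0,0,0],
    [-0.03,0,0,0,0,0],
    [-0.034,0,0,0,0,0],
    [-0.034,0,0,0,0,0],
  ],
)

```text
clock: 7.6
tcp_pos: [0.5238, -0.0181, 0.0202]
tcp_rot: [179.9, 0.0, -178.9]
ft_force: [0.2, 0.0, -0.9]
width: 0.425
```

Run:
```python
from h import *
o=monitor.get_obs(); print(o["tcp_pos"],o["tcp_rot"],o["width"]*93,o["ft_force"],o["wrist_torque"],o["clock"])
snap("scene","scene2");snap("side","side2")
ims=[]
for n,(x,y,w,h) in(("scene2",(225,200,85,95)),("side2",(190,150,130,95))):
    p=load(n)[0]; ims.append(cv2.resize(p[y:y+h,x:x+w,::-1],(int(w*3.6),int(h*3.6)),interpolation=cv2.INTER_CUBIC))
cv2.imwrite("pics/two2.png",np.hstack(ims))
```

```text
[ 0.52377865 -0.01811907  0.02015078] [ 1.79946580e+02  4.65985807e-02 -1.78852153e+02] 39.50114459831855 [ 0.1912461   0.01817048 -0.92319883] [ 0.08800975  0.00410638 -0.00132947] 7.6
```

View pics/two2.png

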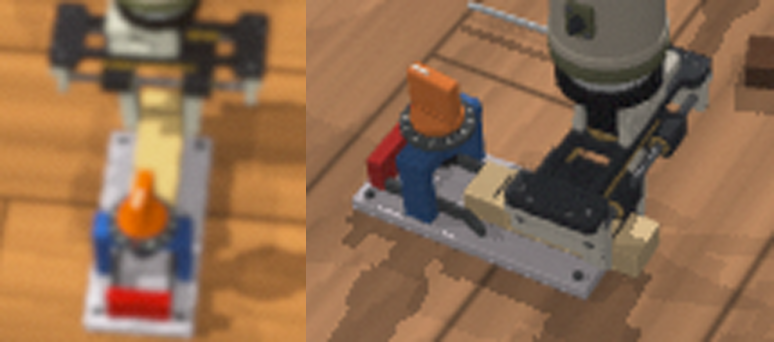

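Both halves show the blank's nose entering between the flares, centred, with no lateral force. I'll continue.

Request:
move_arm(
  rows=[
    [-0.004,0,0.001,0,0,0],
    [-0.008,0,0.001,0,0,0],
    [-0.012,0,0.001,0,0,0],
    [-0.016,0,0.001,0,0,0],
    [-0.02,0,0.001,0,0,0],
    [-0.02,0,0.001,0,0,0],
  ],
)

```text
clock: 8.45
tcp_pos: [0.5436, -0.0178, 0.0191]
tcp_rot: [179.9, 0.0, -178.9]
ft_force: [0.2, -0.3, -0.4]
width: 0.426
```

Request:
move_arm(
  rows=[
    [-0.004,0,0.0005,0,0,0],
    [-0.008,0,0.0005,0,0,0],
    [-0.012,0,0.0005,0,0,0],
    [-0.016,0,0.0005,0,0,0],
    [-0.02,0,0.0005,0,0,0],
    [-0.02,0,0.0005,0,0,0],
  ],
)

```text
clock: 9.2
tcp_pos: [0.564, -0.0174, 0.0186]
tcp_rot: [179.9, 0.1, -178.9]
ft_force: [0.5, -0.1, -0.4]
width: 0.425
```

Request:
move_arm(
  rows=[
    [-0.004,0,0,0,0,0],
    [-0.008,0,0,0,0,0],
    [-0.012,0,0,0,0,0],
    [-0.015,0,0,0,0,0],
    [-0.015,0,0,0,0,0],
  ],
)

```text
clock: 9.82
tcp_pos: [0.5793, -0.0171, 0.0186]
tcp_rot: [179.9, 0.1, -178.9]
ft_force: [-0.2, -1.3, -1.0]
width: 0.426
```

Forces are still small. I'll drop the grip to 15 N so the fingers slip rather than ram the stop, and creep in.

Request:
move_arm(
  rows=[
    [-0.001,0,0.0005,0,0,0],
    [-0.002,0,0.0005,0,0,0],
    [-0.003,0,0.0005,0,0,0],
    [-0.004,0,0.0005,0,0,0],
    [-0.005,0,0.0005,0,0,0],
    [-0.006,0,0.0005,0,0,0],
    [-0.007,0,0.0005,0,0,0],
    [-0.008,0,0.0005,0,0,0],
    [-0.009,0,0.0005,0,0,0],
  ],
  squeeze=15,
)

```text
clock: 10.95
tcp_pos: [0.5883, -0.0169, 0.0181]
tcp_rot: [179.9, 0.1, -178.9]
ft_force: [-0.0, -0.1, -1.5]
width: 0.427
```

Request:
move_arm(
  rows=[
    [-0.0007,0,0,0,0,0],
    [-0.0014,0,0,0,0,0],
  ],
)

```text
clock: 11.2
tcp_pos: [0.5898, -0.0169, 0.0181]
tcp_rot: [179.9, 0.1, -178.9]
ft_force: [0.6, -0.1, -0.8]
width: 0.426
```

Request:
move_arm(
  rows=[
    [-0.0007,0,0,0,0,0],
    [-0.0014,0,0,0,0,0],
  ],
)

```text
clock: 11.45
tcp_pos: [0.5912, -0.0169, 0.0181]
tcp_rot: [179.9, 0.1, -178.9]
ft_force: [-0.7, -1.2, -0.8]
width: 0.429
```

Request:
move_arm(
  rows=[
    [-0.0007,0,0,0,0,0],
    [-0.0014,0,0,0,0,0],
  ],
)

```text
clock: 11.7
tcp_pos: [0.5927, -0.0169, 0.0181]
tcp_rot: [179.9, 0.1, -178.9]
ft_force: [-1.5, 0.7, -0.9]
width: 0.429
```

Request:
move_arm(
  rows=[
    [-0.0007,0,0,0,0,0],
    [-0.0014,0,0,0,0,0],
  ],
)

```text
clock: 11.95
tcp_pos: [0.593, -0.0169, 0.0179]
tcp_rot: [180.0, -0.1, -178.9]
ft_force: [-5.2, -0.4, 0.2]
width: 0.425
```

Request:
move_arm(
  rows=[
    [-0.0007,0,0,0,0,0],
    [-0.0014,0,0,0,0,0],
  ],
)

```text
clock: 12.2
tcp_pos: [0.593, -0.0169, 0.0179]
tcp_rot: [180.0, -0.2, -178.9]
ft_force: [-8.6, 0.6, 4.0]
width: 0.433
```

The blank touched the stop at TCP x = 0.593, exactly where predicted, at about 9 N. I'll release and rise.

Request:
move_arm(
  rows=[
    [0,0,0,0,0,0],
    [0,0,0,0,0,0],
    [0,0,0,0,0,0],
  ],
)

```text
clock: 12.58
tcp_pos: [0.5929, -0.0168, 0.0178]
tcp_rot: [180.0, -0.2, -178.9]
ft_force: [-3.4, -0.3, 1.9]
width: 0.431
```

Request:
move_arm(
  rows=[
    [0,0,0,0,0,0],
    [0,0,0,0,0,0],
    [0,0,0,0,0,0],
    [0,0,0,0,0,0],
    [0,0,-0.03,0,0,0],
    [0,0,-0.08,0,0,0],
    [0,0,-0.14,0,0,0],
    [0,0,-0.2,0,0,0],
    [-0.02,0,-0.24,0,0,0],
    [-0.05,0,-0.24,0,0,0],
    [-0.08,0,-0.24,0,0,0],
    [-0.08,0,-0.24,0,0,0],
  ],
  hand=0,
)

```text
clock: 14.08
tcp_pos: [0.675, -0.0152, 0.2571]
tcp_rot: [180.0, -0.2, -178.9]
ft_force: [-0.1, 0.4, -0.7]
width: 1.004
```

Run:
```python
from h import *
o=monitor.get_obs(); print(o["tcp_pos"],o["tcp_rot"],o["joint_positions"].round(1),o["ft_force"],o["wrist_torque"],o["clock"])
p,D,k=snap("wrist","wk1")
for b,r,c in bar(k,p,.036): print(b,r)
u=proj(k,[[.673,-.015,.119],[.713,-.0143,.036]]); print(u)
x,y=120,110; cv2.imwrite("pics/wk.png",cv2.resize(p[y:y+200,x:x+300,::-1],None,fx=2.6,fy=2.6,interpolation=cv2.INTER_CUBIC))
```

```text
[ 0.67501949 -0.01518976  0.25712207] [ 1.79952596e+02 -1.64071233e-01 -1.78875365e+02] [ 17.   32.  -32.3  94.8  19.2  59.   69.7] [-0.05731042  0.43465068 -0.72356441] [ 0.07294221 -0.01591102  0.01128929] 14.075
(517, 121, 43, 142) ((677.8715209960938, 290.54766845703125), (32.8688850402832, 161.2515106201172), 89.94243621826172)
(252, 81, 38, 86) ((607.1071166992188, -16.5638484954834), (88.36270904541016, 39.477378845214844), 1.1223750114440918)
[[270.88793475 201.31973234]
 [270.79252317 220.05516864]]
```

View pics/wk.png

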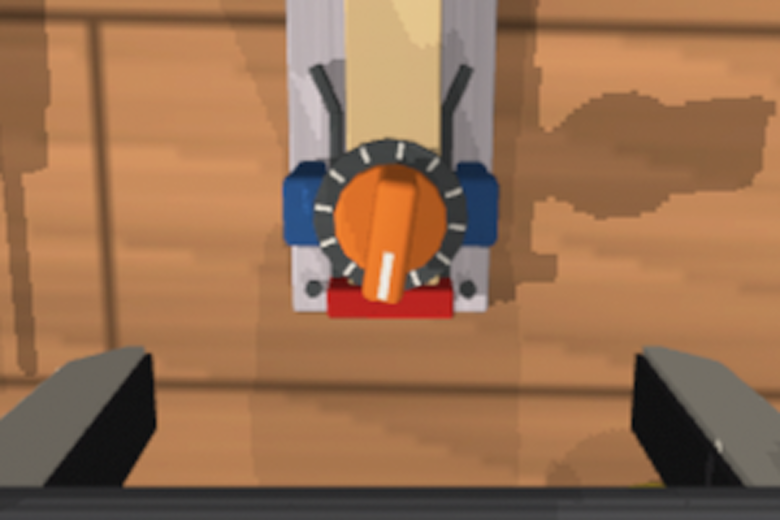

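The close-up shows the blank between the walls and up against the red stop, with its rear end near x = 0.563, the home value. The knob bar runs from about (398,185) to (383,290) in the crop, roughly -8° from the jig axis. I'll measure it properly.

Run:
```python
from h import *
for n,roi in(("wk1",(230,160,80,75)),("wrist0",(165,190,80,65))):
    p,D,k=load(n); hsv=cv2.cvtColor(p,cv2.COLOR_RGB2HSV); x,y,w,h=roi
    m=cv2.inRange(hsv,(5,150,60),(20,255,255)); v,u=np.where(m[y:y+h,x:x+w]); uv=np.c_[u+x,v+y]
    P=dep(k,uv,D); t=P[P[:,2]>.1255]; print(n,"n",len(t),"z",t[:,2].mean())
    print(" rect",cv2.minAreaRect((t[:,:2]*1000).astype(np.float32)))
    # white stripe
    m=cv2.inRange(hsv,(0,0,150),(180,120,255)); v,u=np.where(m[y:y+h,x:x+w]); uv=np.c_[u+x,v+y]; P=dep(k,uv,D); P=P[P[:,2]>.12]
    print(" stripe",len(P), cv2.minAreaRect((P[:,:2]*1000).astype(np.float32)) if len(P)>5 else "")
    m=cv2.inRange(hsv,(0,0,40),(180,90,90)); v,u=np.where(m[y:y+h,x:x+w]); 
print(to(.673,-.0155,.15,173))
```

```text
wk1 n 673 z 0.13152589975950782
 rect ((650.6419677734375, -14.096519470214844), (14.146195411682129, 86.57891082763672), 83.73282623291016)
 stripe 81 ((649.2113037109375, -15.90945053100586), (4.536040306091309, 84.6286849975586), 87.59746551513672)
wrist0 n 816 z 0.13000383641531793
 rect ((700.2276000976562, 13.570182800292969), (111.24491119384766, 38.82282257080078), 47.43681335449219)
 stripe 121 ((699.9678344726562, 13.92230224609375), (112.4904556274414, 33.54658889770508), 49.70048904418945)
[0.0003, -0.0004, 0.107, 0.02, -0.23, 8.15]
```

Run:
```python
from h import *
for n,roi in(("wk1",(230,160,80,75)),("wrist0",(165,190,80,65))):
    p,D,k=load(n); hsv=cv2.cvtColor(p,cv2.COLOR_RGB2HSV); x,y,w,h=roi
    m=np.zeros(p.shape[:2],np.uint8); m[y:y+h,x:x+w]=255
    m&=cv2.inRange(hsv,(5,100,60),(20,255,255))|cv2.inRange(hsv,(0,0,170),(180,120,255)); 
    v,u=np.where(m); P=dep(k,np.c_[u,v],D); g=(abs(P[:,2]-.130)<.0035); m[:]=0; m[v[g],u[g]]=255
    m=cv2.morphologyEx(cv2.morphologyEx(m,cv2.MORPH_CLOSE,np.ones((3,3))),cv2.MORPH_OPEN,np.ones((5,5)))
    c=max(cv2.findContours(m,0,2)[0],key=cv2.contourArea)[:,0]
    print(n,cv2.boundingRect(c),cv2.minAreaRect((plane(k,c,.130)[:,:2]*1000).astype(np.float32)))
```

```text
wk1 (259, 179, 21, 48) ((671.8988647460938, -16.54513931274414), (13.67721176147461, 41.23924255371094), 82.79357147216797)
wrist0 (178, 224, 55, 23) ((672.884765625, -15.376922607421875), (13.889129638671875, 41.37389373779297), 82.49897003173828)
```

Both wrist views give the bar centre as (0.6725,-0.016) with angle -7.3° and height 0.130, and the bar measures 41x14 mm. Now I'll grip it.

Request:
move_arm(
  rows=[
    [0.0025,-0.001,0.03,0,-0.2,8.5],
    [0.0025,-0.001,0.07,0,-0.2,8.5],
    [0.0025,-0.001,0.1,0,-0.2,8.5],
    [0.0025,-0.001,0.125,0,-0.2,8.5],
    [0.0025,-0.001,0.145,0,-0.2,8.5],
    [0.0025,-0.001,0.153,0,-0.2,8.5],
    [0.0025,-0.001,0.156,0,-0.2,8.5],
    [0.0025,-0.001,0.156,0,-0.2,8.5],
  ],
)

```text
clock: 15.12
tcp_pos: [0.671, -0.016, 0.1016]
tcp_rot: [180.0, 0.0, 172.6]
ft_force: [-0.6, -0.9, 0.4]
width: 1.0
```

Request:
move_arm(
  rows=[
    [0,0,0,0,0,0],
    [0,0,0,0,0,0],
    [0,0,0,0,0,0],
    [0,0,0,0,0,0],
    [0,0,0,0,0,0],
    [0,0,0,0,0,0],
    [0,0,0,0,0,0],
    [0,0,0,0,0,0],
  ],
  hand=1,
  squeeze=30,
)

```text
clock: 16.12
tcp_pos: [0.671, -0.016, 0.1016]
tcp_rot: [180.0, 0.0, 172.6]
ft_force: [-0.3, 0.6, 0.7]
width: 0.19
```

```bash
cat > s.py <<'E'
from h import *
f=[];t=[]
o=monitor.get_obs(); print(o["clock"],o["tcp_pos"].round(4),o["tcp_rot"].round(2),"w",round(o["width"]*93,1),"F",o["ft_force"].round(2),"T",o["wrist_torque"].round(3),"j",o["joint_positions"].round(1))
E
python3 s.py
```

```text
16.125 [ 0.671  -0.016   0.1016] [1.7998e+02 1.0000e-02 1.7265e+02] w 17.6 F [-0.32  0.6   0.66] T [ 0.037 -0.102  0.037] j [ 12.8  40.3 -25.7 103.2  24.7  42.   56.4]
```

Request:
move_arm(
  rows=[
    [-0.0015,0,0,0,0,0],
    [-0.0015,0,0,0,0,0],
    [-0.0015,0,0,0,0,0],
  ],
)

```text
clock: 16.5
tcp_pos: [0.6715, -0.016, 0.1016]
tcp_rot: [180.0, -0.1, 172.7]
ft_force: [-5.4, 1.1, 4.1]
width: 0.148
```

```bash
python3 s.py
```

```text
16.5 [ 0.6715 -0.016   0.1016] [ 1.8000e+02 -9.0000e-02  1.7266e+02] w 13.8 F [-5.42  1.07  4.12] T [0.297 1.204 0.121] j [ 12.8  40.4 -25.7 103.1  24.7  42.2  56.5]
```

The bar is gripped at 13.8 mm. Now I'll turn clockwise, 30° first.

Request:
move_arm(
  rows=[
    [0,0,0,0,0,6],
    [0,0,0,0,0,12],
    [0,0,0,0,0,18],
    [0,0,0,0,0,24],
    [0,0,0,0,0,30],
    [0,0,0,0,0,30],
  ],
)

```text
clock: 17.25
tcp_pos: [0.6719, -0.0146, 0.1016]
tcp_rot: [180.0, -0.1, 142.8]
ft_force: [-0.8, 4.8, -0.5]
width: 0.149
```

```bash
python3 s.py; python3 -c "
from h import *
print([snap('side','k0')[0].shape])"
```

```text
17.25 [ 0.6719 -0.0146  0.1016] [ 1.7995e+02 -7.0000e-02  1.4275e+02] w 13.9 F [-0.84  4.82 -0.5 ] T [ 1.143e+00 -1.000e-03 -1.110e-01] j [  7.6  39.2 -17.5 103.4  17.1  40.   33.4]
[(420, 560, 3)]
```

Request:
move_arm(
  rows=[
    [0,0,0,0,0,5],
    [0,0,0,0,0,10],
    [0,0,0,0,0,10],
  ],
)

```text
clock: 17.68
tcp_pos: [0.6722, -0.0142, 0.1016]
tcp_rot: [179.9, -0.1, 133.0]
ft_force: [1.0, 3.6, -1.0]
width: 0.15
```

```bash
python3 s.py
```

```text
17.675 [ 0.6722 -0.0142  0.1016] [ 1.7993e+02 -8.0000e-02  1.3298e+02] w 13.9 F [ 1.02  3.56 -0.98] T [ 0.92  -0.127 -0.067] j [  5.9  38.9 -14.8 103.5  14.5  39.4  26. ]
```

Request:
move_arm(
  rows=[
    [0,0,0,0,0,5],
    [0,0,0,0,0,10],
    [0,0,0,0,0,10],
  ],
)

```text
clock: 18.05
tcp_pos: [0.6726, -0.0138, 0.1016]
tcp_rot: [179.9, -0.1, 123.2]
ft_force: [1.0, 3.8, -1.4]
width: 0.151
```

```bash
python3 s.py
```

```text
18.05 [ 0.6726 -0.0138  0.1016] [ 1.7990e+02 -7.0000e-02  1.2317e+02] w 14.1 F [ 1.04  3.76 -1.4 ] T [ 0.903 -0.325 -0.125] j [  4.1  38.7 -12.  103.6  11.8  38.8  18.6]
```

Request:
move_arm(
  rows=[
    [0,0,0,0,0,5],
    [0,0,0,0,0,10],
    [0,0,0,0,0,10],
  ],
)

```text
clock: 18.42
tcp_pos: [0.6731, -0.0136, 0.1016]
tcp_rot: [179.9, -0.1, 113.4]
ft_force: [1.9, 3.6, -2.5]
width: 0.146
```

```bash
python3 s.py
```

```text
18.425 [ 0.6731 -0.0136  0.1016] [ 1.7987e+02 -8.0000e-02  1.1338e+02] w 13.6 F [ 1.94  3.56 -2.51] T [ 0.983 -0.445 -0.111] j [  2.3  38.5  -9.3 103.7   9.1  38.4  11.3]
```

Request:
move_arm(
  rows=[
    [0,0,0,0,0,5],
    [0,0,0,0,0,10],
    [0,0,0,0,0,10],
  ],
)

```text
clock: 18.8
tcp_pos: [0.6736, -0.0135, 0.1016]
tcp_rot: [179.8, -0.1, 103.6]
ft_force: [2.6, 3.6, -3.3]
width: 0.146
```

```bash
python3 s.py
```

```text
18.8 [ 0.6736 -0.0135  0.1016] [ 1.7984e+02 -9.0000e-02  1.0360e+02] w 13.6 F [ 2.57  3.58 -3.32] T [ 0.903 -0.713 -0.133] j [  0.6  38.4  -6.5 103.8   6.4  38.    4. ]
```

Request:
move_arm(
  rows=[
    [0,0,0,0,0,5],
    [0,0,0,0,0,10],
    [0,0,0,0,0,10],
  ],
)

```text
clock: 19.18
tcp_pos: [0.674, -0.0134, 0.1016]
tcp_rot: [179.8, -0.1, 93.8]
ft_force: [3.5, 3.7, -3.1]
width: 0.147
```

```bash
python3 s.py
```

```text
19.175 [ 0.674  -0.0134  0.1016] [ 1.7982e+02 -1.1000e-01  9.3830e+01] w 13.7 F [ 3.46  3.7  -3.14] T [ 0.751 -0.879 -0.054] j [ -1.2  38.3  -3.8 103.9   3.6  37.7  -3.2]
```

Request:
move_arm(
  rows=[
    [0,0,0,0,0,5],
    [0,0,0,0,0,10],
    [0,0,0,0,0,10],
  ],
)

```text
clock: 19.55
tcp_pos: [0.6745, -0.0134, 0.1016]
tcp_rot: [179.8, -0.1, 84.1]
ft_force: [3.4, 4.3, -4.1]
width: 0.147
```

```bash
python3 s.py
```

```text
19.55 [ 0.6745 -0.0134  0.1016] [ 1.7979e+02 -1.4000e-01  8.4060e+01] w 13.7 F [ 3.43  4.31 -4.15] T [ 0.734 -0.923 -0.126] j [ -3.   38.3  -1.  104.    0.8  37.4 -10.4]
```

Request:
move_arm(
  rows=[
    [0,0,0,0,0,5],
    [0,0,0,0,0,10],
    [0,0,0,0,0,10],
  ],
)

```text
clock: 19.92
tcp_pos: [0.6751, -0.0135, 0.1017]
tcp_rot: [179.8, -0.2, 74.3]
ft_force: [3.7, 3.1, -3.9]
width: 0.146
```

```bash
python3 s.py
```

```text
19.925 [ 0.6751 -0.0135  0.1017] [179.77  -0.18  74.3 ] w 13.6 F [ 3.66  3.09 -3.94] T [ 0.685 -1.074 -0.09 ] j [ -4.8  38.3   1.8 104.1  -2.   37.3 -17.5]
```

Request:
move_arm(
  rows=[
    [0,0,0,0,0,4],
    [0,0,0,0,0,8],
    [0,0,0,0,0,8],
  ],
)

```text
clock: 20.3
tcp_pos: [0.6754, -0.0136, 0.1017]
tcp_rot: [179.8, -0.2, 66.6]
ft_force: [4.4, 2.5, -3.5]
width: 0.15
```

```bash
python3 s.py
```

```text
20.3 [ 0.6754 -0.0136  0.1017] [179.76  -0.2   66.58] w 13.9 F [ 4.37  2.51 -3.51] T [ 0.593 -1.006 -0.057] j [ -6.2  38.4   4.  104.2  -4.2  37.2 -23.1]
```

Request:
move_arm(
  rows=[
    [0,0,0,0,0,4],
    [0,0,0,0,0,8],
    [0,0,0,0,0,8],
  ],
)

```text
clock: 20.68
tcp_pos: [0.6758, -0.0138, 0.1017]
tcp_rot: [179.8, -0.2, 58.9]
ft_force: [4.1, 3.0, -3.9]
width: 0.147
```

```bash
python3 s.py
```

```text
20.675 [ 0.6758 -0.0138  0.1017] [179.75  -0.23  58.85] w 13.7 F [ 4.14  3.05 -3.89] T [ 0.625 -1.032  0.04 ] j [ -7.6  38.5   6.2 104.3  -6.5  37.2 -28.7]
```

Run:
```python
from h import *
T=[]
for i in range(5):
    p,D,k=snap("side" if i%2 else "scene","k1s" if i%2 else "k1c"); T.append(monitor.get_obs()["wrist_torque"])
print(np.array(T).round(3))
a=load("k0")[0][160:215,190:260,::-1]; b=load("k1s")[0][160:215,190:260,::-1]
cv2.imwrite("pics/kk.png",cv2.resize(np.hstack([a,b]),None,fx=5.6,fy=5.6,interpolation=cv2.INTER_CUBIC))
```

```text
[[ 0.564 -1.036  0.064]
 [ 0.618 -0.989  0.076]
 [ 0.629 -1.012  0.075]
 [ 0.622 -1.059  0.052]
 [ 0.579 -0.954  0.064]]
```

View pics/kk.png

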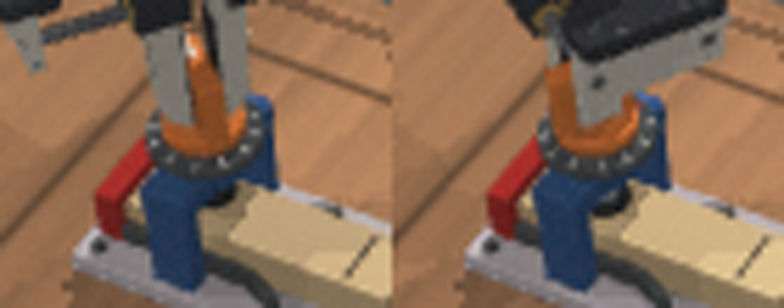

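The crop compares the moment after 30° of turn (left) with now (right): the pad has come down to the blank, and the collar ticks are visible. To measure slip I'll unwrap the collar ticks from the wrist camera and compare them with the bar angle.

```bash
cat > ticks.py <<'E'
from h import *
def polar(tag,ax=(.6735,-.0145),z=.086,rs=(.0235,.0255,.0275)):
    p,D,k=load(tag); a=np.radians(np.arange(0,360,1.0)); out=[]
    for r in rs:
        u=proj(k,np.c_[ax[0]+r*np.cos(a),ax[1]+r*np.sin(a),np.full(360,z)]).astype(np.float32)
        out.append(cv2.remap(p,u[None,:,0],u[None,:,1],cv2.INTER_LINEAR)[0])
    return np.array(out),k
def strip(tag,**kw):
    s,k=polar(tag,rs=np.arange(.019,.033,.0005),**kw); return cv2.resize(s[:,:,::-1],(720,84),interpolation=cv2.INTER_NEAREST)
E
python3 - <<'E'
from ticks import *
snap("wrist","wt1"); o=monitor.get_obs(); print(o["clock"])
ims=[strip(t) for t in("wrist0","wk1","wt1","k0","k1s")]
p=load("wt1")[0][200:420,100:460,::-1]
cv2.imwrite("pics/st.png",np.vstack(ims+[cv2.resize(p,(720,180*1))[:170]])); print(proj(load("wt1")[2],[[.6735,-.0145,.086]]))
E
```

```text
20.975
[[270.70411539 251.57671349]]
```

View pics/st.png

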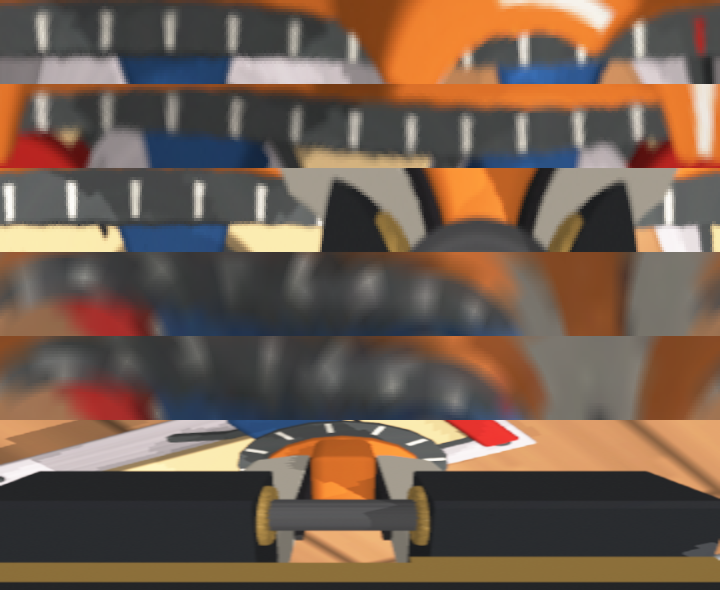

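The strips line up: ticks sit at 20.5, 53, 86…° before turning (row 2) and at 4, 35.5, 67.5…° now (row 3). So the collar has turned about 107° (equal to 17° modulo 30°) against 114° for the knob. That means slip has just begun, about 7°, and it agrees with the first jump in torque (+0.17 N m). A further 27° is safe even if the 30° ambiguity is wrong.

Request:
move_arm(
  rows=[
    [0,0,0,0,0,4.5],
    [0,0,0,0,0,9],
    [0,0,0,0,0,9],
  ],
)

```text
clock: 21.35
tcp_pos: [0.6761, -0.0141, 0.1017]
tcp_rot: [179.8, -0.3, 50.1]
ft_force: [5.4, 1.6, -2.8]
width: 0.149
```

```bash
python3 s.py; python3 -c "
from h import *
snap('wrist','wt2')"
```

```text
21.35 [ 0.6761 -0.0141  0.1017] [179.76  -0.27  50.15] w 13.8 F [ 5.4   1.6  -2.81] T [ 0.533 -1.05   0.057] j [ -9.1  38.7   8.7 104.3  -9.   37.3 -35. ]
```

Request:
move_arm(
  rows=[
    [0,0,0,0,0,4.5],
    [0,0,0,0,0,9],
    [0,0,0,0,0,9],
  ],
)

```text
clock: 21.78
tcp_pos: [0.6765, -0.0143, 0.1016]
tcp_rot: [179.8, -0.3, 41.5]
ft_force: [4.8, 2.0, -3.9]
width: 0.146
```

```bash
cat >> ticks.py <<'E'
def ticks(tag,**kw):
    s,k=polar(tag,**kw); h=cv2.cvtColor(s,cv2.COLOR_RGB2HSV).astype(int); w=((h[:,:,2]>150)&(h[:,:,1]<70)).sum(0)>=2
    n,l=cv2.connectedComponents(np.tile(w.astype(np.uint8),(1,1)))
    return [float(np.where(l[0]==i)[0].mean().round(1)) for i in range(1,n) if (l[0]==i).sum()<=6]
E
python3 s.py; python3 -c "
from ticks import *
snap('wrist','wt3')
for t in('wk1','wt1','wt2','wt3'): print(t,ticks(t))"
```

```text
21.775 [ 0.6765 -0.0143  0.1016] [179.78  -0.31  41.46] w 13.6 F [ 4.83  2.02 -3.85] T [ 0.506 -0.982  0.081] j [-10.7  38.9  11.2 104.4 -11.6  37.4 -41.3]
wk1 [20.5, 148.0, 176.5, 205.5, 232.5, 260.5, 289.0, 318.0]
wt1 [4.0, 35.5, 67.5, 98.5, 130.0, 158.5, 334.0]
wt2 [4.0, 35.0, 66.5, 98.5, 130.0, 150.0, 333.5]
wt3 [4.5, 36.0, 67.5, 99.0, 130.0, 141.0, 334.0]
```

The collar is standing still while the knob turns, so the slip is confirmed. The estimate is now about 24°.

Request:
move_arm(
  rows=[
    [0,0,0,0,0,2.5],
    [0,0,0,0,0,5],
    [0,0,0,0,0,5],
  ],
)

```text
clock: 22.2
tcp_pos: [0.6766, -0.0146, 0.1016]
tcp_rot: [179.8, -0.3, 36.6]
ft_force: [5.1, 1.8, -3.5]
width: 0.149
```

```bash
python3 s.py
```

```text
22.2 [ 0.6766 -0.0146  0.1016] [179.78  -0.32  36.61] w 13.9 F [ 5.06  1.8  -3.55] T [ 0.461 -0.998  0.134] j [-11.5  39.   12.5 104.5 -13.   37.5 -44.8]
```

Request:
move_arm(
  rows=[
    [0,0,0,0,0,2],
    [0,0,0,0,0,4],
    [0,0,0,0,0,4],
  ],
)

```text
clock: 22.58
tcp_pos: [0.6768, -0.0147, 0.1017]
tcp_rot: [179.8, -0.3, 32.7]
ft_force: [4.9, 1.7, -3.8]
width: 0.149
```

```bash
python3 s.py;python3 -c "
from ticks import *
snap('wrist','wt4')
print(ticks('wt4'))"
```

```text
22.575 [ 0.6768 -0.0147  0.1017] [179.79  -0.34  32.69] w 13.9 F [ 4.91  1.73 -3.83] T [ 0.502 -0.957  0.103] j [-12.2  39.1  13.7 104.5 -14.1  37.6 -47.6]
[4.0, 35.0, 67.0, 98.5, 334.0]
```

The knob has turned 140° and the collar about 107°, so the slip is about 33° (0.58 rad). I'll let go, rise and look.

Request:
move_arm(
  rows=[
    [0,0,0,0,0,0],
    [0,0,0,0,0,0],
    [0,0,0,0,0,0],
    [0,0,0,0,0,0],
    [0,0,0,0,0,0],
    [0,0,-0.02,0,0,0],
    [0,0,-0.06,0,0,0],
    [0,0,-0.11,0,0,0],
    [0,0,-0.155,0,0,0],
    [0,0,-0.155,0,0,0],
  ],
  hand=0,
)

```text
clock: 23.88
tcp_pos: [0.6776, -0.0152, 0.2622]
tcp_rot: [179.6, -0.7, 32.7]
ft_force: [-0.3, -0.6, -0.7]
width: 1.003
```

```bash
python3 s.py
python3 - <<'E'
from ticks import *
p,D,k=snap("wrist","we"); snap("scene","se"); snap("side","de")
print("ticks",ticks("we"))
hsv=cv2.cvtColor(p,cv2.COLOR_RGB2HSV); c0=proj(k,[[.6735,-.0145,.11]])[0].astype(int); print(c0)
x,y=c0-60
m=np.zeros(p.shape[:2],np.uint8); m[y:y+120,x:x+120]=255
m&=cv2.inRange(hsv,(5,100,60),(20,255,255))|cv2.inRange(hsv,(0,0,170),(180,120,255))
v,u=np.where(m); P=dep(k,np.c_[u,v],D); g=abs(P[:,2]-.130)<.0035; m[:]=0; m[v[g],u[g]]=255
m=cv2.morphologyEx(cv2.morphologyEx(m,cv2.MORPH_CLOSE,np.ones((3,3))),cv2.MORPH_OPEN,np.ones((5,5)))
c=max(cv2.findContours(m,0,2)[0],key=cv2.contourArea)[:,0]; print("bar",cv2.minAreaRect((plane(k,c,.130)[:,:2]*1000).astype(np.float32)))
for b,r,c in bar(k,p,.036): print("blank",b,r)
crop=cv2.resize(p[max(y-30,0):y+150,max(x-60,0):x+180,::-1],(720,540),interpolation=cv2.INTER_CUBIC)[:500]
cv2.imwrite("pics/end.png",np.vstack([crop,strip("we")]))
E
```

```text
23.875 [ 0.6776 -0.0152  0.2622] [179.56  -0.73  32.69] w 93.3 F [-0.28 -0.55 -0.68] T [ 0.048  0.105 -0.001] j [-15.   29.1  17.7  97.2 -10.5  54.5 -50.7]
ticks [6.5, 38.0, 102.0, 133.5, 163.5, 192.5, 276.5, 305.5, 335.0]
[267 201]
bar ((672.34130859375, -15.338380813598633), (40.40216064453125, 13.889575004577637), 32.87275314331055)
blank (207, 205, 56, 69) ((601.26220703125, -16.470792770385742), (77.10835266113281, 39.88825225830078), 1.011357069015503)
blank (0, 0, 44, 94) ((659.5533447265625, 292.5233459472656), (30.2075138092041, 106.43989562988281), 89.51061248779297)
```

View pics/end.png

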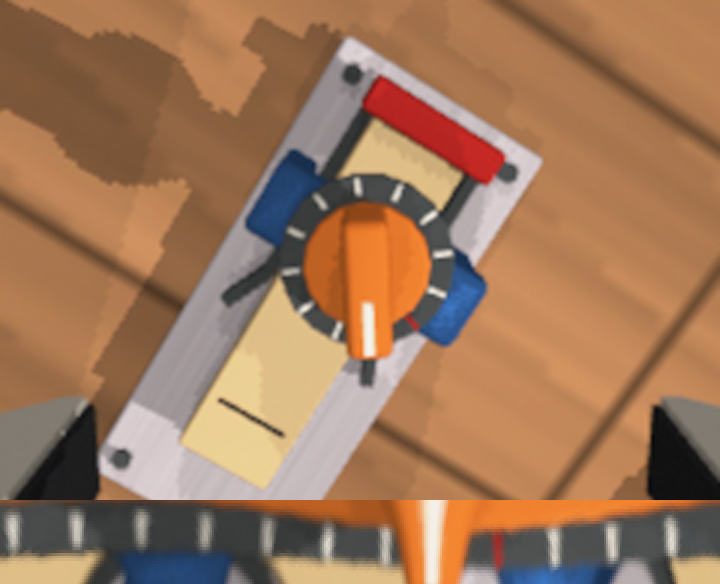

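The end view shows the blank's nose against the red stop with no gap, and one pencil line visible at the rear. The red tick is now at about 249°, from 350° at the start. The collar has therefore turned about 104° and the knob 140°, which gives a slip of about 36° (0.63 rad), or one click, and settles the 30° ambiguity. I'm handing in.

```bash
python3 -c "
from h import *
print(close_job())"
```

```text
the job is handed in; nothing more can be done
None
```

I loaded the pale 150 x 40 mm blank home against the stop, clamped it with one click of the knob, let go and handed the job in. No verdict was reported.

**Loading:** I pushed the blank in at a 15 N grip until it touched the stop at TCP x = 0.593 m, the predicted place, at about 9 N. After clamping, its rear end was at x ≈ 0.563 m, unchanged and equal to the home value. The last view showed no gap at the stop.

**Clamping:** The knob turned 140° clockwise and the collar about 104°, so the knob slipped about 36° (0.63 rad).
- **How it was measured:** the count comes from the collar ticks. The ticks stood still over the last 26° of turning, and the red tick's final position ruled out a second click.
- **Torque:** the wrist torque was noisy and offset by side force. It showed the rise at the start of slip, but not a clear swing for each click.

**Not measured directly:** I could not read the pad force. I inferred it from the pad touching the blank and the limiter slipping. The camera views also disagreed by about 2 mm on the jig's sideways position, which the lead-ins could take up. I did not measure the bystanders again at the end; nothing I did was meant to touch them.

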